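Two practice kits for the welding class

TASK

Make up two practice kits from the stock standing along the robot's side of the welding bench. Blue tray: the square tube in the bare bay and the pink nozzle in the rubber-lined bay; yellow tray: the rust-brown round pipe in the bare bay and the red magnet in the rubber-lined bay. Stand each one upright in the middle of its bay, and leave the angle iron, the paste tin, the helmet and the hammer where they are.

Things in the scene. Friction and masses are not known exactly. Their poses are not given: they have to be found in the camera images.
- tray_blue: blue steel kit tray, 92 (x) by 180 (y) mm, fixed to the bench, walls 4 mm thick, 16 mm high; origin: centre of underside, z up. A 4 mm wall, as high, at y = 0 parts it into two bays, 84 x 84 mm inside, centred at x = 0. Bare bay (blue floor, 4 mm above the bench): centre y = -44 mm; bay lined with black rubber (floor 6 mm above the bench): centre y = +44 mm
- tray_yellow: yellow steel kit tray, 92 (x) by 180 (y) mm, fixed to the bench, walls 4 mm thick, 16 mm high; origin: centre of underside, z up. A 4 mm wall, as high, at y = 0 parts it into two bays, 84 x 84 mm inside, centred at x = 0. Bare bay (yellow floor, 4 mm above the bench): centre y = +44 mm; bay lined with black rubber (floor 6 mm above the bench): centre y = -44 mm
- square_tube: offcut of light-grey galvanised square tube standing on end, 40 x 40 mm outside, 3 mm wall, 55 mm tall, open at both ends, about 0.19 kg; origin: centre of its underside, z up, x and y square to its sides
- round_pipe: offcut of rust-brown round steel pipe standing on end, 48 mm outside and 40 mm inside diameter, 50 mm tall, about 0.21 kg; origin: centre of its underside, z up along its axis
- magnet: red house-shaped welding magnet standing on its flat edge: 64 mm long (x), 20 mm thick (y), full length up to 32 mm high, then narrowing at 45 degrees to a ridge point 64 mm above the base; about 0.22 kg; it does not really attract anything. Origin: centre of its underside, z up
- nozzle: pink ceramic torch nozzle standing on its wide end, 26 mm in diameter up to 36 mm high, tapering to 20 mm at its top, 48 mm tall, about 0.04 kg; origin: centre of its underside, z up
- angle_iron: offcut of light-grey galvanised angle iron standing on end (L seen from above), 40 x 40 mm, 4 mm thick, 50 mm tall; not wanted, stays where it is. Origin: centre of its 40 x 40 mm footprint at the underside, z up
- paste_tin: round blue tin with a white lid, 51 mm in diameter, 40 mm tall; not wanted, stays where it is. Origin: centre of its underside, z up
- helmet: pink welding helmet lying on the bench to the robot's right, a dome 230 mm across and 150 mm tall; a bystander. Origin: centre of its underside, z up
- hammer: hammer lying flat beyond the trays, roughly along the world y; a bystander. Its x runs along the handle towards the head; origin at its underside, z up
Mind the look-alikes: they are no part of the job. Of the things like the magnet, leave any that is purple or turquoise; of the rest the smaller one is meant.

How it is judged:
At the end, for the whole second after the job is handed in: Blue tray: square tube in the bare bay, nozzle in the lined bay; yellow tray: round pipe in the bare bay, magnet in the lined bay; each within 13 mm of the bay's middle along both tray axes, on the bay floor (5 mm), upright within 0.12 rad, released and at rest (x of square_tube in the frame of tray_blue between -0.013 and 0.013 m and y of square_tube in the frame of tray_blue between -0.057 and -0.031 m and z of square_tube in the frame of tray_blue between 0 and 0.009 m and angle between each of square_tube, nozzle, round_pipe, magnet's own z axis and vertical below 0.12 rad and linear speed of each of square_tube, nozzle, round_pipe, magnet below 0.03 m/s and angular speed of each of square_tube, nozzle, round_pipe, magnet below 0.3 rad/s and x of nozzle in the frame of tray_blue between -0.013 and 0.013 m and y of nozzle in the frame of tray_blue between 0.031 and 0.057 m and z of nozzle in the frame of tray_blue between 0 and 0.011 m and x of round_pipe in the frame of tray_yellow between -0.013 and 0.013 m and y of round_pipe in the frame of tray_yellow between 0.031 and 0.057 m and z of round_pipe in the frame of tray_yellow between 0 and 0.009 m and x of magnet in the frame of tray_yellow between -0.013 and 0.013 m and y of magnet in the frame of tray_yellow between -0.057 and -0.031 m and z of magnet in the frame of tray_yellow between 0 and 0.011 m); the robot touches nothing.
It fails at once if the angle iron is shifted by more than 25 mm (distance of angle_iron from where it was at the start of the episode above 0.025 m).
It fails at once if the paste tin is shifted by more than 25 mm (distance of paste_tin from where it was at the start of the episode above 0.025 m).
It fails at once if the helmet is shifted by more than 25 mm (distance of helmet from where it was at the start of the episode above 0.025 m).
It fails at once if the hammer is shifted by more than 25 mm (distance of hammer from where it was at the start of the episode above 0.025 m).
It also fails if it takes over 102 s, if anything falls off the work surface, if the arm or the gripper's body presses on something with over 40 N, if the wrist force passes 120 N, or if a joint passes its speed limit or range.

ROBOT

A 7-joint arm with a two-finger parallel gripper is mounted at the origin on the work surface. World frame = base frame: x ahead of the robot, y to its left, z up, the work surface at z = 0. Lengths are in m, angles in rad, forces in N, time in s.
With the tool pointing down it reaches from about 0.4 to 0.85 m from the base axis. Payload 4.5 kg.
Tool frame: the origin (TCP) lies at the very end of the fingers, on their centre line; the grasp point (between the pads) lies 19 mm behind it (r.grip_point_offset is the distance from the TCP to the grasp point, in m); z points along the fingers, y is the line along which they close (so a half turn about z gives the same grasp; the last joint's range is limited). The gripper opens to 88 mm and grips with 3 to 60 N. Pads are 18 mm wide; open, the fingers measure 123 mm over their backs; the gripper's body (75 mm by 187 mm) begins 45 mm behind the grasp point.
Start: joints at [-1.235, 0.689, -0.195, 1.565, 0.157, 0.902, -0.215], TCP at [0.186, 0.597, 0.239] pointing down, gripper open.
Joint ranges: [-3.01, 3.01], [-0.46, 2.08], [-1.47, 1.51], [0.13, 2.56], [-1, 4.14], [0.04, 2.09], [-2.66, 2.66]. Speed limits (rad/s): [2.57, 2.57, 3.14, 3.14, 3.14, 3.14, 3.14].

INTERFACE

Orientations are given as a unit quaternion [x, y, z, w].
In Python, from plant import r gives the robot as it stands.
- The arm moves only by the tool carry_out, never from a script. Its argument "rows" is a list of rows, each a list of 3 entries, a list of its own where there are three numbers: the shift along the tool's x, y, z in cm, then the turn, a rotation vector about the tool's x, y, z in degrees, then the closure, from 0 (fully open) to 1 (shut). A call has 1 to 12 rows; each row is the pose to reach, as a shift and turn from the pose commanded when the call began, along the tool's axes at that moment; what a row does not reach only later rows make up. A row lasts 1/10 s, in which the tool goes at most 50 mm and 8.59 degrees, less where a joint would pass 70% of its speed; a pose out of reach is approached as far as the arm can. A call with a gripper value outside its range is refused whole. The fingers move at their own pace and stop on an object; "newtons" is the grip in N (left out, the last holds). Time passes only in rows, so rows that repeat a pose let the fingers close. It gives the time, the measured TCP pose, the force, the opening and the grip force at its end, in the units of the state.
- r.get_state(): the state, without advancing time (a new reading comes with each control period).
- r.snapshot(name): name is "scene" or "top" or "wrist"; returns a dict with "image" (400x640x3 uint8, red, green, blue), "fx", "fy", "cx", "cy" (pixels), "pose" (4x4, takes a point from camera to world coordinates). Camera axes: x right, y up, looking along -z (the intrinsics and any distortion apply to the point x, -y, -z); pixel columns grow to the right and rows downward; lengths in m; the calibration is good to about 2 mm. The wrist camera is an equidistant fisheye: a pixel r from the principal point sees the ray r / f radians off the axis. A picture is of the moment at which its call begins. There is no depth.
- r.finish_job(): hands the job in; it is judged then, once.
The state is a dict: "clock": time; "q": joint angles; "qd": joint speeds; "joint_torque": joint torques, N m; "tool_pos": TCP position; "eef_rot": TCP orientation; "contact_force": force on the tool from outside, world axes, zero at the start; "moment": the same for the moment, N m; "opening": opening from 0.0 (shut) to 1.0 (fully open); "finger_force": force on a finger pad.
Only numpy, scipy, OpenCV 4.12 (cv2) and the standard library are available. Lean on these libraries where they do the work, as an engineer would, in place of code of your own. Each camera call takes 0.05 s, during which the arm holds its last target. There are 200 camera calls.

## Working session

There is one attempt and no reset: what is moved stays moved. The work goes in short steps, Python scripts to look and compute and a tool call to move; the robot and the scene stay as the last step left them, time stands still between calls to the robot, and variables do not carry over. Pictures are saved under pics/ and viewed, at most 14 in all, crops included, and the job is handed in when it is done.

Besides the shell and the picture viewer there is one more tool, called after ">>>" as name(argument=value, ...), one argument or row to a line, values as JSON. carry_out: Moves the arm, as the interface text tells. Its arguments: {"type":"object","properties":{"rows":{"type":"array"},"newtons":{"type":"number"}},"required":["rows"]}

```bash
mkdir -p pics; cat > h.py <<'E'
import numpy as np,cv2
from plant import r
def snap(n,f):
    s=r.snapshot(n); cv2.imwrite('pics/'+f,cv2.cvtColor(s['image'],cv2.COLOR_RGB2BGR)); np.savez('pics/'+f+'.npz',**s); return s
def load(f): return np.load('pics/'+f+'.npz')
def px2w(s,u,v,z,fish=False):
    x=(u-s['cx'])/s['fx'];y=(v-s['cy'])/s['fy']
    if fish:
        t=np.hypot(x,y);k=np.sin(t)/t if t>1e-9 else 1;d=np.array([x*k,-y*k,-np.cos(t)])
    else: d=np.array([x,-y,-1.])
    P=s['pose'];d=P[:3,:3]@d;o=P[:3,3]
    return o+d*(z-o[2])/d[2]
E
python3 - <<'E'
from h import *
for n in ['scene','top','wrist']:
    s=snap(n,n+'0.png');print(n,s['fx'],s['fy'],s['cx'],s['cy'],np.round(s['pose'],3).tolist(),[k for k in s])
print(r.get_state())
E
```

```text
scene 510.50830117052857 510.50830117052857 322.3637417705528 201.24234922299664 [[-0.276, -0.696, 0.663, 1.557], [0.961, -0.196, 0.195, 0.168], [-0.006, 0.691, 0.723, 1.131], [0.0, 0.0, 0.0, 1.0]] ['image', 'fx', 'fy', 'cx', 'cy', 'pose']
top 399.3956193351836 399.3956193351836 313.22634879246226 196.14625819805485 [[0.019, 0.984, -0.178, 0.362], [-1.0, 0.018, -0.004, -0.138], [-0.001, 0.178, 0.984, 1.173], [0.0, 0.0, 0.0, 1.0]] ['image', 'fx', 'fy', 'cx', 'cy', 'pose']
wrist 309.70691628693146 309.70691628693146 318.5066249746521 202.7177811608788 [[0.297, -0.915, -0.271, 0.116], [0.955, 0.285, 0.086, 0.619], [-0.001, -0.284, 0.959, 0.383], [0.0, 0.0, 0.0, 1.0]] ['image', 'fx', 'fy', 'cx', 'cy', 'pose']
{'clock': 0.15, 'q': array([-1.23519507,  0.68979148, -0.19453711,  1.56608069,  0.15729989,
        0.90251354, -0.21508246]), 'qd': array([ 0.00148984, -0.00341416,  0.00081849, -0.00331431,  0.00012188,
        0.00130689, -0.00013751]), 'joint_torque': array([-1.59746196e-03, -5.27863777e+01, -1.26823805e+00, -1.53586382e+01,
       -5.24424703e-02,  3.89814595e-03,  9.73999181e-05]), 'tool_pos': array([0.18566328, 0.59628729, 0.23810093]), 'eef_rot': array([ 1.50285387e-01,  9.88642408e-01, -6.99192254e-04, -5.65944953e-05]), 'contact_force': array([ 0.47063362, -0.07204462, -0.42762765]), 'moment': array([ 0.00044547,  0.00765349, -0.00828115]), 'finger_force': 0.0, 'opening': 0.9993538396937907}
```

View pics/top0.png

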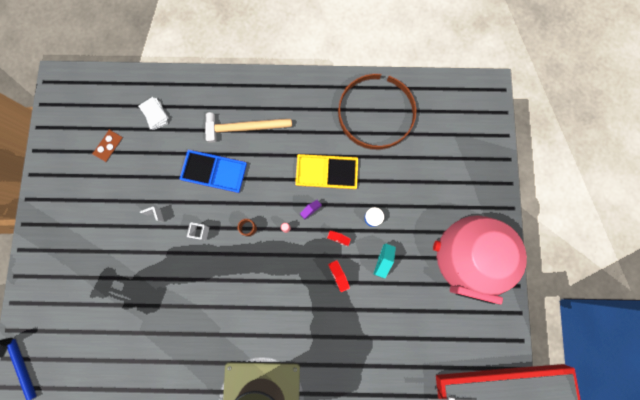

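View pics/scene0.png

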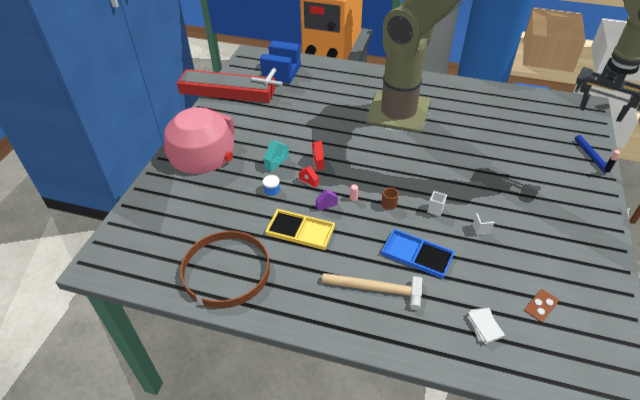

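The top view shows red magnets at (339,238), which is smaller, and (340,275), which is larger, with the purple one at (311,209) and the turquoise one at (386,260). The square tube is at (197,230) against the angle iron at (151,212). The round pipe is at (247,227), with the large brown ring at (377,112) beyond it. The nozzle is at (285,227), and another small pink item shows at the scene view's far edge (615,155). I choose (339,238), (197,230), (247,227) and (285,227), and check them in one crop.

```bash
python3 - <<'E'
from h import *
im=cv2.imread('pics/top0.png')
cv2.imwrite('pics/c1.png',cv2.resize(im[145:300,135:400],None,fx=3,fy=3,interpolation=cv2.INTER_CUBIC))
s=load('top0.png')
for n,u,v,z in [('tube',197,230,.055),('pipe',247,227,.05),('noz',285,227,.04),('mag',339,238,.05),('bigmag',340,275,.05),('blue',213,171,.01),('yel',327,171.5,.01),('angle',151,212,.05),('tin',374,216,.04)]:
    print(n,np.round(px2w(s,u,v,z),3))
hsv=cv2.cvtColor(im,cv2.COLOR_BGR2HSV)
def m(lo,hi,box):
    k=cv2.inRange(hsv,lo,hi);o=np.zeros_like(k);a,b,c,d=box;o[b:d,a:c]=k[b:d,a:c];return np.argwhere(o)[:,::-1].astype(np.float32)
for n,lo,hi,b in [('mag',(0,150,80),(8,255,255),(322,225,355,250)),('big',(0,150,80),(8,255,255),(322,255,355,295)),('yelbare',(20,120,100),(35,255,255),(290,150,365,192)),('bluebare',(105,120,80),(125,255,255),(175,145,250,195))]:
    p=m(lo,hi,b);print(n,len(p),cv2.minAreaRect(p),p.min(0),p.max(0))
E
```

```text
tube [0.462 0.191 0.055]
pipe [0.474 0.052 0.05 ]
noz [ 0.477 -0.054  0.04 ]
mag [ 0.448 -0.207  0.05 ]
bigmag [ 0.346 -0.211  0.05 ]
blue [0.644 0.169 0.01 ]
yel [ 0.649 -0.172  0.01 ]
angle [0.511 0.327 0.05 ]
tin [ 0.513 -0.307  0.04 ]
mag 195 ((338.90948486328125, 237.25338745117188), (22.87087059020996, 9.28288459777832), 19.653825759887695) [327. 230.] [350. 245.]
big 333 ((338.8688659667969, 275.5574035644531), (31.378387451171875, 11.45196533203125), 66.37062072753906) [328. 260.] [348. 291.]
yelbare 1348 ((326.576416015625, 170.98948669433594), (62.18891906738281, 32.455596923828125), 3.468229293823242) [295. 154.] [357. 188.]
bluebare 1348 ((212.64117431640625, 170.36471557617188), (63.2352294921875, 32.32263946533203), 12.528807640075684) [179. 150.] [246. 192.]
```

View pics/c1.png

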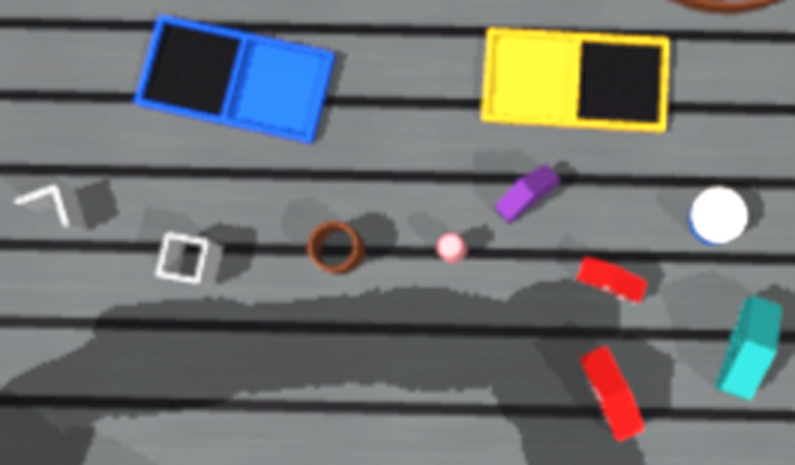

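The crop confirms the choices: the small red magnet at crop (612,279), the tube at (182,258), the pipe at (335,247) and the nozzle at (451,247). The larger red magnet at (612,393) stays. I'll move to a closer look.

>>> carry_out(
  rows=[
    [[-44, -36, 0], [0, 0, -9], 0],
    [[-44, -36, 0], [0, 0, -9], 0],
    [[-44, -36, 0], [0, 0, -9], 0],
    [[-44, -36, 0], [0, 0, -9], 0],
    [[-44, -36, 0], [0, 0, -9], 0],
    [[-44, -36, 0], [0, 0, -9], 0],
    [[-44, -36, 0], [0, 0, -9], 0],
    [[-44, -36, 0], [0, 0, -9], 0],
    [[-44, -36, 0], [0, 0, -9], 0],
    [[-44, -36, 0], [0, 0, -9], 0],
    [[-44, -36, 0], [0, 0, -9], 0],
    [[-44, -36, 0], [0, 0, -9], 0],
  ],
  newtons=20,
)

```text
clock: 1.35
tool_pos: [0.5013, 0.1162, 0.2383]
eef_rot: [0.076, 0.997, -0.001, 0.0]
contact_force: [0.5, 0.2, 1.1]
opening: 1.003
finger_force: 0.0
```

```bash
cat >> h.py <<'E'
from scipy.spatial.transform import Rotation as R
def go(p,yaw_y=None,pos=None,q=None):
    """shift (cm, tool axes) and turn (deg) to world TCP p with tool y at world angle yaw_y (mod 180)"""
    st=r.get_state(); pos=st['tool_pos'] if pos is None else np.array(pos); M=R.from_quat(st['eef_rot'] if q is None else q).as_matrix()
    a=np.degrees(np.arctan2(M[1,1],M[0,1])); t=0 if yaw_y is None else -((yaw_y-a+90)%180-90)
    return np.round(M.T@(np.array(p)-pos)*100,2), round(t,1), 'now y-angle %.1f'%a
E
python3 - <<'E'
from h import *
s=snap('wrist','w1.png')
print(np.round(s['pose'],3).tolist())
E
```

```text
[[0.153, -0.947, -0.282, 0.429], [0.988, 0.145, 0.046, 0.128], [-0.003, -0.285, 0.958, 0.384], [0.0, 0.0, 0.0, 1.0]]
```

View pics/w1.png

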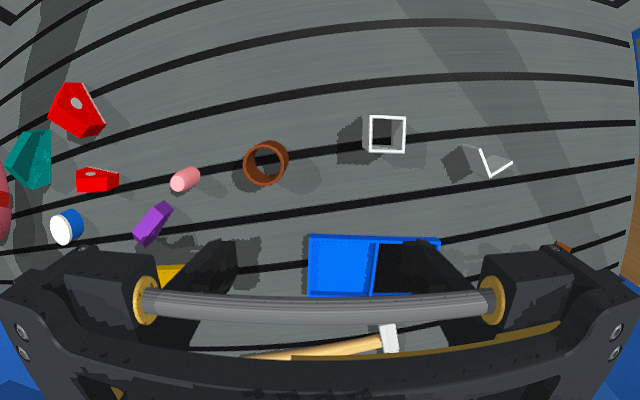

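The wrist view shows the tube top around (387,134), the pipe ring at (265,163), the nozzle at (185,179) and the red magnet at (97,180). The blue tray runs from (308,235) to (440,240), partly behind the fingers.

```bash
python3 - <<'E'
from h import *
s=load('w1.png');hsv=cv2.cvtColor(s['image'],cv2.COLOR_RGB2HSV)
def pts(lo,hi,b,hsv):
    k=cv2.inRange(hsv,lo,hi);o=np.zeros_like(k);x,y,X,Y=b;o[y:Y,x:X]=k[y:Y,x:X]
    n,l,st,c=cv2.connectedComponentsWithStats(o);i=1+np.argmax(st[1:,4]);return np.argwhere(l==i)[:,::-1].astype(np.float32)
def rect(p,s,z,f): 
    w=np.array([px2w(s,u,v,z,f)[:2] for u,v in p],np.float32);c,sz,a=cv2.minAreaRect(w*1000);print(np.round(c),np.round(sz),round(a,1),len(p))
print('tube');rect(pts((0,0,195),(180,60,255),(350,100,425,165),hsv),s,.055,True)
print('pipe');p=pts((0,90,40),(15,230,255),(235,130,295,195),hsv);rect(p,s,.05,True)
t=load('top0.png');h2=cv2.cvtColor(t['image'],cv2.COLOR_RGB2HSV)
print('tubetop');rect(pts((0,0,190),(180,60,255),(180,215,215,245),h2),t,.055,False)
print('pipetop');rect(pts((0,90,40),(15,230,255),(230,212,262,242),h2),t,.05,False)
print('noztop');rect(pts((0,40,120),(15,230,255),(276,216,296,238),h2),t,.04,False)
print('magtop');rect(pts((0,150,80),(8,255,255),(322,225,355,250),h2),t,.032,False)
print('yel');rect(pts((20,120,100),(35,255,255),(290,150,365,192),h2),t,.014,False)
print('blue');rect(pts((105,120,80),(125,255,255),(175,145,250,195),h2),t,.014,False)
E
```

```text
tube
[460. 197.] [40. 40.] 82.6 388
pipe
[473.  61.] [47. 54.] 46.5 1083
tubetop
[460. 196.] [42. 42.] 79.8 97
pipetop
[474.  54.] [51. 45.] 47.0 168
noztopTraceback (most recent call last):
  File "<stdin>", line 13, in <module>
  File "<stdin>", line 5, in pts
    return _wrapfunc(a, 'argmax', axis=axis, out=out, **kwds)
    return bound(*args, **kwds)
ValueError: attempt to get argmax of an empty sequence
```

```bash
python3 - <<'E'
from h import *
def pts(lo,hi,b,hsv):
    k=cv2.inRange(hsv,lo,hi);o=np.zeros_like(k);x,y,X,Y=b;o[y:Y,x:X]=k[y:Y,x:X];return np.argwhere(o)[:,::-1].astype(np.float32)
def rect(p,s,z,f): 
    w=np.array([px2w(s,u,v,z,f)[:2] for u,v in p],np.float32);c,sz,a=cv2.minAreaRect(w*1000);print(np.round(c),np.round(sz),round(a,1),len(p));return cv2.boxPoints((c,sz,a))
t=load('top0.png');h2=cv2.cvtColor(t['image'],cv2.COLOR_RGB2HSV)
print('yel',rect(pts((20,120,100),(35,255,255),(290,150,365,192),h2),t,.014,False).round())
print('blue',rect(pts((105,120,80),(125,255,255),(175,145,250,195),h2),t,.014,False).round())
s=load('w1.png')
for u,v in [(308,235),(306,297),(440,238),(374,242)]: print(np.round(px2w(s,u,v,.016,True),3))
print(go([.460,.1965,.06],82),go([.460,.1965,.026],82))
E
```

```text
[ 650. -171.] [185. 100.] 87.5 1348
yel [[ 596. -261.]
 [ 695. -265.]
 [ 703.  -81.]
 [ 604.  -76.]]
[645. 168.] [187.  98.] 78.4 1348
blue [[578.  86.]
 [674.  67.]
 [712. 250.]
 [616. 270.]]
[0.578 0.091 0.016]
[0.672 0.072 0.016]
[0.612 0.266 0.016]
[0.601 0.174 0.016]
(array([ 5.45,  7.46, 17.79]), np.float64(-0.9), 'now y-angle 81.1') (array([ 5.45,  7.47, 21.19]), np.float64(-0.9), 'now y-angle 81.1')
```

>>> carry_out(
  rows=[
    [[5.45, 7.45, 5], [0, 0, -1], 0],
    [[5.45, 7.45, 10], [0, 0, -1], 0],
    [[5.45, 7.45, 10], [0, 0, -1], 0],
    [[5.45, 7.45, 12], [0, 0, -1], 0],
    [[5.45, 7.45, 14], [0, 0, -1], 0],
    [[5.45, 7.45, 16], [0, 0, -1], 0],
    [[5.45, 7.45, 18], [0, 0, -1], 0],
    [[5.45, 7.45, 19.5], [0, 0, -1], 0],
    [[5.45, 7.45, 20.5], [0, 0, -1], 0],
    [[5.45, 7.45, 21.1], [0, 0, -1], 0],
    [[5.45, 7.45, 21.1], [0, 0, -1], 0],
    [[5.45, 7.45, 21.1], [0, 0, -1], 0],
  ],
)

```text
clock: 2.6
tool_pos: [0.4558, 0.2041, 0.0281]
eef_rot: [0.064, 0.998, 0.0, 0.0]
contact_force: [-0.2, -0.1, 0.6]
opening: 0.999
finger_force: 0.0
```

>>> carry_out(
  rows=[
    [[0, 0, 0], [0, 0, 0], 1],
    [[0, 0, 0], [0, 0, 0], 1],
    [[0, 0, 0], [0, 0, 0], 1],
    [[0, 0, 0], [0, 0, 0], 1],
    [[0, 0, 0], [0, 0, 0], 1],
    [[0, 0, 0], [0, 0, 0], 1],
    [[0, 0, 0], [0, 0, 0], 1],
    [[0, 0, 0], [0, 0, 0], 1],
    [[0, 0, 0], [0, 0, 0], 1],
    [[0, 0, -0.5], [0, 0, 0], 1],
    [[0, 0, -1.5], [0, 0, 0], 1],
    [[0, 0, -3], [0, 0, 0], 1],
  ],
  newtons=25,
)

```text
clock: 3.8
tool_pos: [0.4554, 0.2046, 0.058]
eef_rot: [0.063, 0.998, 0.0, -0.0]
contact_force: [0.5, 0.2, -1.3]
opening: 0.453
finger_force: 24.9
```

```bash
cat >> h.py <<'E'
def rct(s,lo,hi,b,z,f=True,big=True):
    k=cv2.inRange(cv2.cvtColor(s['image'],cv2.COLOR_RGB2HSV),lo,hi);o=np.zeros_like(k);x,y,X,Y=b;o[y:Y,x:X]=k[y:Y,x:X]
    n,l,st,c=cv2.connectedComponentsWithStats(o);m=(l==1+np.argmax(st[1:,4])) if big else o>0
    w=np.array([px2w(s,u,v,z,f)[:2] for v,u in np.argwhere(m)],np.float32);c,sz,a=cv2.minAreaRect(w*1000);return np.round(c),np.round(sz),round(a,1),int(m.sum())
E
python3 - <<'E'
from h import *
s=snap('wrist','w2.png');st=r.get_state();print(st['tool_pos'])
print(go([.6315,.125,.11],78.5),go([.6315,.125,.033],78.5))
E
```

```text
[0.45651702 0.20492933 0.06022996]
(array([-18.38,  -5.71,  -4.95]), np.float64(4.2), 'now y-angle 82.7') (array([-18.36,  -5.73,   2.75]), np.float64(4.2), 'now y-angle 82.7')
```

View pics/w2.png

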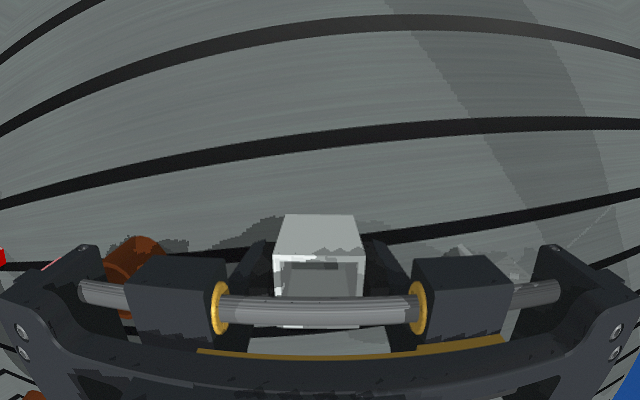

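The tube is held upright between the fingers, with its near top edge at about (274,257) to (366,255).

```bash
python3 - <<'E'
from h import *
s=load('w2.png');st=r.get_state()
M=R.from_quat(st['eef_rot']).as_matrix()
for u,v in [(274,257),(366,255)]:
    w=px2w(s,u,v,.087,True);print(w.round(4),(M.T@(w-st['tool_pos'])*1000).round(1))
E
```

```text
[0.4384 0.1883 0.087 ] [ 15.8 -18.7 -26.9]
[0.4424 0.2268 0.087 ] [ 16.7  20.  -26.8]
```

>>> carry_out(
  rows=[
    [[0, 0, -5], [0, 0, 0], 1],
    [[-5, -1.5, -5], [0, 0, 2], 1],
    [[-9, -3, -5], [0, 0, 4], 1],
    [[-13.5, -4.5, -5], [0, 0, 4], 1],
    [[-16.5, -5.3, -5], [0, 0, 4], 1],
    [[-18.4, -5.7, -5], [0, 0, 4], 1],
    [[-18.4, -5.7, -4], [0, 0, 4], 1],
    [[-18.4, -5.7, -2], [0, 0, 4], 1],
    [[-18.4, -5.7, 0], [0, 0, 4], 1],
    [[-18.4, -5.7, 1.5], [0, 0, 4], 1],
    [[-18.4, -5.7, 2.2], [0, 0, 4], 1],
    [[-18.4, -5.7, 2.2], [0, 0, 4], 1],
  ],
)

```text
clock: 5.05
tool_pos: [0.6296, 0.1244, 0.0346]
eef_rot: [0.098, 0.995, -0.0, -0.001]
contact_force: [-0.1, -1.0, -2.7]
opening: 0.452
finger_force: 24.9
```

```bash
python3 - <<'E'
from h import *
s=snap('wrist','w3.png');print(r.get_state()['tool_pos'])
print(go([.6315,.125,.033],78.5))
E
```

```text
[0.63054037 0.12443115 0.03556873]
(array([-0.08,  0.07,  0.26]), np.float64(0.2), 'now y-angle 78.7')
```

Now I'll set it down, release, then rise and back off.

>>> carry_out(
  rows=[
    [[0, 0, 0.2], [0, 0, 0], 1],
    [[0, 0, 0.3], [0, 0, 0], 1],
    [[0, 0, 0.3], [0, 0, 0], 0],
    [[0, 0, 0.3], [0, 0, 0], 0],
    [[0, 0, 0.3], [0, 0, 0], 0],
    [[0, 0, 0.3], [0, 0, 0], 0],
    [[0, 0, -1], [0, 0, 0], 0],
    [[0, 0, -4], [0, 0, 0], 0],
    [[0, 0, -8], [0, 0, 0], 0],
    [[8, -4, -13], [0, 0, 0], 0],
    [[16, -8, -18], [0, 0, 0], 0],
    [[16, -8, -18], [0, 0, 0], 0],
  ],
)

```text
clock: 6.3
tool_pos: [0.5034, 0.0891, 0.1907]
eef_rot: [0.098, 0.995, 0.0, 0.001]
contact_force: [0.0, -1.0, -0.3]
opening: 1.002
finger_force: 0.0
```

>>> carry_out(
  rows=[
    [[0, -4, 0], [0, 0, 0], 0],
    [[0, -8, 0], [0, 0, 0], 0],
    [[0, -8, 0], [0, 0, 0], 0],
    [[0, -8, 0], [0, 0, 0], 0],
  ],
)

```text
clock: 6.7
tool_pos: [0.4893, 0.0102, 0.1898]
eef_rot: [0.1, 0.995, 0.0, 0.001]
contact_force: [0.2, 0.6, -0.5]
opening: 0.999
finger_force: 0.0
```

```bash
python3 - <<'E'
from h import *
s=snap('wrist','w4.png');t=snap('top','top1.png');print(r.get_state()['tool_pos'])
a=t['image'][145:285,165:365];b=cv2.resize(a,None,fx=2.4,fy=2.4,interpolation=cv2.INTER_CUBIC)
w=s['image'];c=np.zeros((400+b.shape[0]-140,640,3),np.uint8);c[:260]=w[:260];c[260:260+b.shape[0],:b.shape[1]]=b[:c.shape[0]-260]
cv2.imwrite('pics/c2.png',c[:600,:,::-1])
E
```

```text
[0.48970352 0.01231608 0.18947962]
```

View pics/c2.png

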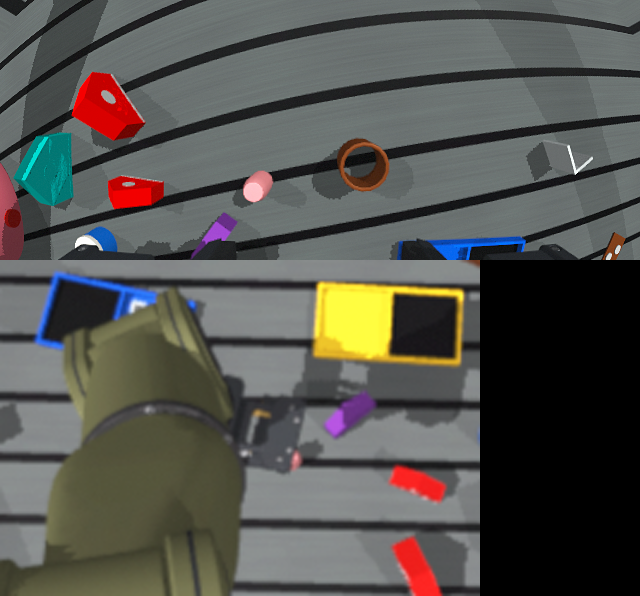

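The wrist view shows the pipe rim at (363,165), the nozzle with its top at (254,190) and its base at (263,178), and the red magnet at (136,190). The top view shows the tube sitting in the blue tray.

```bash
cat >> h.py <<'E'
def round_top(s,lo,hi,b,z,rad):
    k=cv2.inRange(cv2.cvtColor(s['image'],cv2.COLOR_RGB2HSV),lo,hi);o=np.zeros_like(k);x,y,X,Y=b;o[y:Y,x:X]=k[y:Y,x:X]
    n,l,st,c=cv2.connectedComponentsWithStats(o);m=(l==1+np.argmax(st[1:,4]))
    w=np.array([px2w(s,u,v,z,True)[:2] for v,u in np.argwhere(m)]);d=w.mean(0)-s['pose'][:2,3];d/=np.linalg.norm(d);e=np.array([-d[1],d[0]])
    a=w@d;p=w@e;return (d*(a.max()-rad)+e*(p.max()+p.min())/2).round(4),'width',round(np.ptp(p),4),'len',round(np.ptp(a),4)
E
python3 - <<'E'
from h import *
for f,b in [('w4.png',(325,130,400,200)),('w1.png',(235,130,295,195))]:
    s=load(f);print(round_top(s,(0,90,40),(15,230,255),b,.05,.024))
s=load('w4.png')
print(round_top(s,(0,40,120),(12,160,255),(235,165,280,205),.036,.013),round_top(s,(165,40,120),(180,160,255),(235,165,280,205),.036,.013))
print(s['image'][190,254],s['image'][178,263])
p=round_top(s,(0,90,40),(15,230,255),(325,130,400,200),.05,.024)[0]
print(go([*p,.021],80))
E
```

```text
(array([0.4741, 0.0573]), 'width', np.float64(0.0479), 'len', np.float64(0.0522))
(array([0.4746, 0.0583]), 'width', np.float64(0.0466), 'len', np.float64(0.0546))
(array([ 0.4784, -0.0365]), 'width', np.float64(0.0026), 'len', np.float64(0.0047)) (array([ 0.4787, -0.0537]), 'width', np.float64(0.0252), 'len', np.float64(0.0361))
[254 195 200] [221 132 136]
(array([ 2.43,  4.08, 16.85]), np.float64(-1.2), 'now y-angle 78.8')
```

>>> carry_out(
  rows=[
    [[2.4, 4.1, 3], [0, 0, 0], 0],
    [[2.4, 4.1, 7], [0, 0, 0], 0],
    [[2.4, 4.1, 10], [0, 0, 0], 0],
    [[2.4, 4.1, 13], [0, 0, 0], 0],
    [[2.4, 4.1, 15], [0, 0, 0], 0],
    [[2.4, 4.1, 16.5], [0, 0, 0], 0],
    [[2.4, 4.1, 16.9], [0, 0, 0], 0],
    [[2.4, 4.1, 16.9], [0, 0, 0], 0],
    [[2.4, 4.1, 16.9], [0, 0, 0], 1],
    [[2.4, 4.1, 16.9], [0, 0, 0], 1],
    [[2.4, 4.1, 16.9], [0, 0, 0], 1],
    [[2.4, 4.1, 16.9], [0, 0, 0], 1],
  ],
)

```text
clock: 8.0
tool_pos: [0.4738, 0.0559, 0.0204]
eef_rot: [0.098, 0.995, 0.0, 0.0]
contact_force: [0.0, 0.7, 0.9]
opening: 0.662
finger_force: 0.0
```

>>> carry_out(
  rows=[
    [[0, 0, 0], [0, 0, 0], 1],
    [[0, 0, 0], [0, 0, 0], 1],
    [[0, 0, 0], [0, 0, 0], 1],
    [[0, 0, 0], [0, 0, 0], 1],
    [[0, 0, 0], [0, 0, 0], 1],
    [[0, 0, 0], [0, 0, 0], 1],
  ],
)

```text
clock: 8.6
tool_pos: [0.4738, 0.0562, 0.0201]
eef_rot: [0.098, 0.995, 0.0, 0.0]
contact_force: [-0.1, 0.8, 5.5]
opening: 0.541
finger_force: 25.0
```

```bash
python3 - <<'E'
from h import *
st=r.get_state();print(st['tool_pos'],st['opening'])
print(go([.652,-.127,.12],80),go([.652,-.127,.027],80))
E
```

```text
[0.47376841 0.05615157 0.02012675] 0.5406479128624739
(array([-21.07, -14.47,  -9.98]), np.float64(-1.3), 'now y-angle 78.7') (array([-21.06, -14.47,  -0.68]), np.float64(-1.3), 'now y-angle 78.7')
```

>>> carry_out(
  rows=[
    [[0, 0, -2], [0, 0, 0], 1],
    [[0, 0, -6], [0, 0, 0], 1],
    [[-3, -2, -10], [0, 0, 0], 1],
    [[-7, -4.8, -10], [0, 0, 0], 1],
    [[-11, -7.5, -10], [0, 0, 0], 1],
    [[-15, -10.3, -10], [0, 0, 0], 1],
    [[-18.5, -12.7, -10], [0, 0, 0], 1],
    [[-21, -14.4, -10], [0, 0, 0], 1],
    [[-21, -14.4, -8], [0, 0, 0], 1],
    [[-21, -14.4, -5], [0, 0, 0], 1],
    [[-21, -14.4, -2.5], [0, 0, 0], 1],
    [[-21, -14.4, -1.5], [0, 0, 0], 1],
  ],
)

```text
clock: 9.8
tool_pos: [0.6482, -0.1265, 0.0314]
eef_rot: [0.098, 0.995, -0.0, -0.003]
contact_force: [-0.1, 0.5, -1.1]
opening: 0.54
finger_force: 25.0
```

>>> carry_out(
  rows=[
    [[0, 0, 0], [0, 0, 0], 1],
    [[0, 0, 0.3], [0, 0, 0], 1],
  ],
)

```text
clock: 10.0
tool_pos: [0.652, -0.1264, 0.0327]
eef_rot: [0.098, 0.995, 0.0, 0.001]
contact_force: [0.3, 0.1, -1.6]
opening: 0.54
finger_force: 25.0
```

```bash
python3 - <<'E'
from h import *
st=r.get_state();print(st['tool_pos'],st['opening'],st['contact_force'])
print(go([.652,-.127,.0245],80))
E
```

```text
[ 0.65199243 -0.12639637  0.03273879] 0.5397265414145563 [ 0.26072698  0.13770214 -1.57985269]
(array([-0.01, -0.06,  0.82]), np.float64(-1.3), 'now y-angle 78.7')
```

>>> carry_out(
  rows=[
    [[0, 0, 0.4], [0, 0, 0], 1],
    [[0, 0, 0.8], [0, 0, 0], 1],
    [[0, 0, 0.8], [0, 0, 0], 1],
    [[0, 0, 0.8], [0, 0, 0], 0],
    [[0, 0, 0.8], [0, 0, 0], 0],
    [[0, 0, 0.8], [0, 0, 0], 0],
    [[0, 0, 0.8], [0, 0, 0], 0],
    [[0, 0, -1], [0, 0, 0], 0],
    [[0, 0, -5], [0, 0, 0], 0],
    [[0, 0, -9], [0, 0, 0], 0],
    [[4, -1, -12], [0, 0, 0], 0],
    [[8, -2, -15], [0, 0, 0], 0],
  ],
)

```text
clock: 11.2
tool_pos: [0.5706, -0.1299, 0.1834]
eef_rot: [0.098, 0.995, 0.0, 0.002]
contact_force: [-0.0, -1.0, 0.5]
opening: 0.999
finger_force: 0.0
```

>>> carry_out(
  rows=[
    [[4, -1, -1], [0, 0, 0], 0],
    [[8, -1.5, -1], [0, 0, 0], 0],
    [[10, -1.5, -1], [0, 0, 0], 0],
    [[10, -1.5, -1], [0, 0, 0], 0],
    [[10, -1.5, -1], [0, 0, 0], 0],
  ],
)

```text
clock: 11.7
tool_pos: [0.4708, -0.1255, 0.1919]
eef_rot: [0.098, 0.995, -0.0, 0.001]
contact_force: [0.1, -0.3, 0.1]
opening: 1.004
finger_force: 0.0
```

```bash
python3 - <<'E'
from h import *
s=snap('wrist','w5.png');print(r.get_state()['tool_pos'])
t=snap('top','top2.png');b=cv2.resize(t['image'][145:215,165:365],None,fx=3.2,fy=3.2,interpolation=cv2.INTER_CUBIC)
cv2.imwrite('pics/c3.png',np.vstack([s['image'][:330],b])[:,:,::-1])
E
```

```text
[ 0.47143123 -0.1254707   0.19157075]
```

View pics/c3.png

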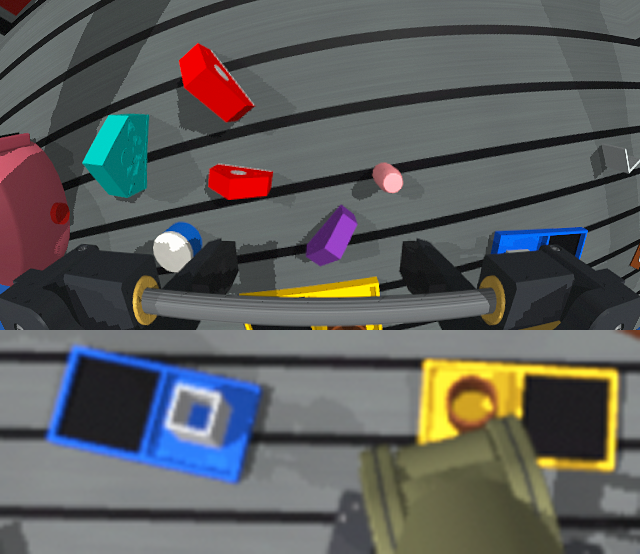

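The wrist view shows the small red magnet at (240,183), the nozzle at (388,178) and purple at (333,236). The top strip shows the tube standing in the blue bare bay at (193,408) and the pipe in the yellow bare bay at (473,402). I'll fit silhouettes for all four.

```bash
cat >> h.py <<'E'
from scipy.optimize import minimize
def w2px(s,W,fish):
    P=s['pose'];c=(np.asarray(W)-P[:3,3])@P[:3,:3];x,y,z=c[:,0],-c[:,1],-c[:,2]
    if fish: q=np.hypot(x,y);t=np.arctan2(q,z)/q;x,y=x*t,y*t
    else: x,y=x/z,y/z
    return np.c_[s['fx']*x+s['cx'],s['fy']*y+s['cy']]
def fit(pts,views,x0,z=0.):
    """views: (snap,fish,mask); silhouette (convex hull) fit of x,y,yaw"""
    def cost(p,full=False):
        c,q=np.cos(p[2]),np.sin(p[2]);W=pts@np.array([[c,q,0],[-q,c,0],[0,0,1]])+[p[0],p[1],z];e=[]
        for s,f,m in views:
            h=cv2.convexHull(w2px(s,W,f).astype(np.float32));o=np.zeros((1600,2560),np.uint8);cv2.fillConvexPoly(o,((h+.5)*4).astype(np.int32),1)
            o=cv2.resize(o.astype(np.float32),(640,400),interpolation=cv2.INTER_AREA);e.append(np.abs(o-m).sum()/m.sum())
        return np.array(e) if full else sum(e)
    b=minimize(cost,x0,method='Nelder-Mead',options=dict(initial_simplex=np.array(x0)+np.array([[0,0,0],[.012,0,0],[0,.012,0],[0,0,.25]]),xatol=2e-4,fatol=1e-3))
    return b.x.round(4),'deg',np.degrees(b.x[2]).round(1),cost(b.x,True).round(3)
def mask(s,rngs,b):
    h=cv2.cvtColor(s['image'],cv2.COLOR_RGB2HSV);k=sum(cv2.inRange(h,l,u)>0 for l,u in rngs)>0;o=np.zeros_like(k,np.uint8);x,y,X,Y=b;o[y:Y,x:X]=k[y:Y,x:X]
    c,_=cv2.findContours(o,cv2.RETR_EXTERNAL,cv2.CHAIN_APPROX_NONE);c=max(c,key=len);o[:]=0;cv2.fillPoly(o,[c],1);return o.astype(np.float32)
MAG=np.array([[x,y,z] for y in(-.01,.01) for x,z in[(-.032,0),(.032,0),(.032,.032),(-.032,.032),(0,.064)]])
th=np.linspace(0,2*np.pi,24)
ring=lambda R,z:np.c_[R*np.cos(th),R*np.sin(th),0*th+z]
NOZ=np.vstack([ring(.013,0),ring(.013,.036),ring(.01,.048)])
PIPE=np.vstack([ring(.024,0),ring(.024,.05)])
RED=[((0,150,60),(8,255,255)),((172,150,60),(180,255,255))];PINK=[((0,40,100),(12,170,255)),((165,40,100),(180,170,255))];BR=[((0,90,40),(15,230,255))]
E
python3 - <<'E'
from h import *
w,t,t2=load('w5.png'),load('top0.png'),load('top2.png')
print('mag',fit(MAG,[(w,True,mask(w,RED,(203,155,278,205))),(t,False,mask(t,RED,(322,225,355,250)))],[.45,-.207,1.2]))
print('noz',fit(NOZ,[(w,True,mask(w,PINK,(365,155,410,200)))],[.478,-.054,0]))
print('tube placed',rct(t2,(0,0,170),(180,60,255),(212,160,240,190),.059,False))
hs=cv2.cvtColor(t2['image'],cv2.COLOR_RGB2HSV)
print('pipe placed',rct(t2,(0,90,30),(15,255,170),(300,155,325,185),.054,False))
for n in ['yel']: print(rct(t2,(105,120,80),(125,255,255),(175,145,250,195),.014,False,False))
E
```

```text
mag (array([ 0.4507, -0.2073,  1.1965]), 'deg', np.float64(68.6), array([0.052, 0.137], dtype=float32))
noz (array([ 0.4781, -0.0523,  0.2358]), 'deg', np.float64(13.5), array([0.043], dtype=float32))
tube placed (array([633., 122.]), array([41., 48.]), 80.4, 102)
pipe placed (array([ 647., -128.]), array([47., 40.]), 1.1, 96)
(array([645., 168.]), array([187.,  98.]), 78.4, 1066)
```

```bash
python3 - <<'E'
from h import *
print(r.get_state()['tool_pos'],go([.478,-.0525,.014],79))
E
```

```text
[ 0.47150897 -0.12543143  0.19127072] (array([ 0.84,  7.27, 17.73]), np.float64(-0.3), 'now y-angle 78.7')
```

>>> carry_out(
  rows=[
    [[0.8, 4, 2], [0, 0, 0], 0.35],
    [[0.8, 7.3, 5], [0, 0, 0], 0.35],
    [[0.8, 7.3, 8], [0, 0, 0], 0.35],
    [[0.8, 7.3, 11], [0, 0, 0], 0.35],
    [[0.8, 7.3, 14], [0, 0, 0], 0.35],
    [[0.8, 7.3, 16], [0, 0, 0], 0.35],
    [[0.8, 7.3, 17.2], [0, 0, 0], 0.35],
    [[0.8, 7.3, 17.7], [0, 0, 0], 0.35],
    [[0.8, 7.3, 17.7], [0, 0, 0], 0.35],
    [[0.8, 7.3, 17.7], [0, 0, 0], 1],
    [[0.8, 7.3, 17.7], [0, 0, 0], 1],
    [[0.8, 7.3, 17.7], [0, 0, 0], 1],
  ],
  newtons=12,
)

```text
clock: 13.0
tool_pos: [0.4764, -0.0523, 0.0143]
eef_rot: [0.099, 0.995, 0.0, 0.001]
contact_force: [0.2, 0.7, -0.5]
opening: 0.402
finger_force: 0.0
```

>>> carry_out(
  rows=[
    [[0, 0, 0], [0, 0, 0], 1],
    [[0, 0, 0], [0, 0, 0], 1],
    [[0, 0, 0], [0, 0, 0], 1],
    [[0, 0, 0], [0, 0, 0], 1],
    [[0, 0, 0], [0, 0, 0], 1],
    [[0, 0, 0], [0, 0, 0], 1],
  ],
)

```text
clock: 13.6
tool_pos: [0.4762, -0.0523, 0.0141]
eef_rot: [0.098, 0.995, -0.0, 0.0]
contact_force: [0.4, -0.2, 5.3]
opening: 0.283
finger_force: 12.0
```

```bash
python3 - <<'E'
from h import *
st=r.get_state();print(st['tool_pos'],st['opening']*88,st['finger_force'])
print(go([.654,.211,.02],79))
E
```

```text
[ 0.47617114 -0.0523159   0.0140957 ] 24.942351316312433 12.00040963774427
(array([-12.28,  29.3 ,  -0.58]), np.float64(-0.3), 'now y-angle 78.7')
```

>>> carry_out(
  rows=[
    [[0, 0, -2], [0, 0, 0], 1],
    [[0, 0, -5], [0, 0, 0], 1],
    [[0, 0, -9], [0, 0, 0], 1],
    [[-1.5, 3.6, -12], [0, 0, 0], 1],
    [[-3, 7.2, -12], [0, 0, 0], 1],
    [[-4.8, 11.4, -12], [0, 0, 0], 1],
    [[-6.6, 15.6, -12], [0, 0, 0], 1],
    [[-8.4, 20, -12], [0, 0, 0], 1],
    [[-10.2, 24.3, -12], [0, 0, 0], 1],
    [[-11.5, 27.5, -12], [0, 0, 0], 1],
    [[-12.3, 29.3, -12], [0, 0, 0], 1],
    [[-12.3, 29.3, -12], [0, 0, 0], 1],
  ],
)

```text
clock: 14.8
tool_pos: [0.654, 0.215, 0.1331]
eef_rot: [0.097, 0.995, 0.002, -0.0]
contact_force: [0.1, 0.4, -0.5]
opening: 0.289
finger_force: 12.0
```

>>> carry_out(
  rows=[
    [[0, 0, 2], [0, 0, 0], 1],
    [[0, 0, 4], [0, 0, 0], 1],
    [[0, 0, 7], [0, 0, 0], 1],
    [[0, 0, 9], [0, 0, 0], 1],
    [[0, 0, 10], [0, 0, 0], 1],
    [[0, 0, 10.5], [0, 0, 0], 1],
    [[0, 0, 10.5], [0, 0, 0], 1],
  ],
)

```text
clock: 15.5
tool_pos: [0.6537, 0.2104, 0.0287]
eef_rot: [0.099, 0.995, -0.0, -0.0]
contact_force: [0.5, -0.4, -0.8]
opening: 0.289
finger_force: 12.0
```

```bash
python3 - <<'E'
from h import *
st=r.get_state();print(st['tool_pos'],st['opening']*88,st['finger_force'])
print(go([.654,.211,.0205],79))
E
```

```text
[0.65372657 0.21042139 0.02870236] 25.444096567448938 11.999965117493048
(array([-0.02,  0.06,  0.82]), np.float64(-0.3), 'now y-angle 78.7')
```

>>> carry_out(
  rows=[
    [[0, 0, 0.4], [0, 0, 0], 1],
    [[0, 0, 0.8], [0, 0, 0], 1],
    [[0, 0, 0.8], [0, 0, 0], 1],
    [[0, 0, 0.8], [0, 0, 0], 0.4],
    [[0, 0, 0.8], [0, 0, 0], 0.4],
    [[0, 0, 0.8], [0, 0, 0], 0.4],
    [[0, 0, 0.8], [0, 0, 0], 0.4],
    [[0, 0, -1], [0, 0, 0], 0.4],
    [[0, 0, -4], [0, 0, 0], 0.4],
    [[0, 0, -8], [0, 0, 0], 0.4],
    [[0, 0, -12], [0, 0, 0], 0.4],
    [[1, -4, -16], [0, 0, 0], 0],
  ],
)

```text
clock: 16.7
tool_pos: [0.6396, 0.185, 0.1876]
eef_rot: [0.095, 0.995, 0.004, 0.002]
contact_force: [-0.2, 0.2, 0.2]
opening: 0.668
finger_force: 0.0
```

```bash
python3 - <<'E'
from h import *
st=r.get_state();print(st['tool_pos'],st['q'].round(2))
print(go([.4507,-.2073,.19],158.6))
E
```

```text
[0.63958826 0.18496884 0.18758686] [-0.15  0.82 -0.38  1.48  0.34  0.9   0.74]
(array([ 11.09, -42.1 ,  -0.64]), np.float64(-79.5), 'now y-angle 79.1')
```

>>> carry_out(
  rows=[
    [[1, -4, 0], [0, 0, -8], 0.3],
    [[2, -8, 0], [0, 0, -16], 0.3],
    [[3, -12, 0], [0, 0, -24], 0.3],
    [[4, -16, 0], [0, 0, -32], 0.3],
    [[5, -20, 0], [0, 0, -40], 0.3],
    [[6, -24, 0], [0, 0, -48], 0.3],
    [[7, -28, 0], [0, 0, -56], 0.3],
    [[8, -32, 0], [0, 0, -64], 0.3],
    [[9.5, -36, 0], [0, 0, -72], 0.3],
    [[10.5, -40, 0], [0, 0, -79], 0.3],
    [[11, -42, 0], [0, 0, -79], 0.3],
    [[11, -42, 0], [0, 0, -79], 0.3],
  ],
)

```text
clock: 17.9
tool_pos: [0.4465, -0.2159, 0.184]
eef_rot: [-0.554, 0.832, -0.001, -0.001]
contact_force: [-0.4, 0.4, -1.4]
opening: 0.7
finger_force: 0.0
```

>>> carry_out(
  rows=[
    [[0, 0, 0], [0, 0, 0], 0.3],
    [[0, 0, 0], [0, 0, 0], 0.3],
    [[0, 0, 0], [0, 0, 0], 0.3],
  ],
)

```text
clock: 18.2
tool_pos: [0.4495, -0.2102, 0.184]
eef_rot: [-0.558, 0.83, -0.0, 0.001]
contact_force: [0.2, -0.0, -0.0]
opening: 0.704
finger_force: 0.0
```

```bash
python3 - <<'E'
from h import *
st=r.get_state();print(st['tool_pos'],st['q'].round(2))
print(go([.4507,-.2073,.029],158.6))
t=snap('top','top3.png');s=snap('wrist','w6.png')
b=cv2.resize(t['image'][145:215,165:365],None,fx=3.2,fy=3.2,interpolation=cv2.INTER_CUBIC)
cv2.imwrite('pics/c4.png',np.vstack([s['image'][:330],b])[:,:,::-1])
E
```

```text
[ 0.44945486 -0.21019846  0.18401644] [ 0.83  0.71 -0.8   1.99  0.75  0.76  2.33]
(array([-3.10e-01,  1.00e-02,  1.55e+01]), np.float64(-0.7), 'now y-angle 157.9')
```

View pics/c4.png

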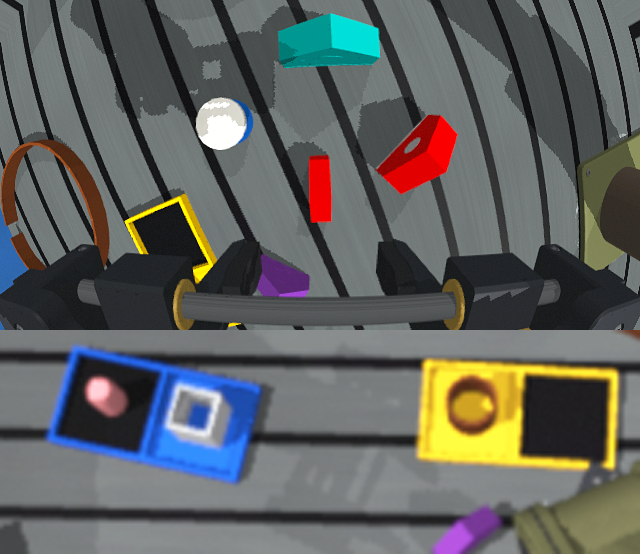

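The wrist view shows the small red magnet at (319,188), lined up with the tool, and the large one off to the right at (420,155). In the top strip the nozzle stands in the blue lined bay and the pipe and tube are in place. I'll grasp the magnet.

>>> carry_out(
  rows=[
    [[-0.3, 0, 3], [0, 0, -0.7], 0.3],
    [[-0.3, 0, 6], [0, 0, -0.7], 0.3],
    [[-0.3, 0, 9], [0, 0, -0.7], 0.3],
    [[-0.3, 0, 12], [0, 0, -0.7], 0.3],
    [[-0.3, 0, 14], [0, 0, -0.7], 0.3],
    [[-0.3, 0, 15.2], [0, 0, -0.7], 0.3],
    [[-0.3, 0, 15.5], [0, 0, -0.7], 0.3],
    [[-0.3, 0, 15.5], [0, 0, -0.7], 0.3],
    [[-0.3, 0, 15.5], [0, 0, -0.7], 0.3],
    [[-0.3, 0, 15.5], [0, 0, -0.7], 1],
    [[-0.3, 0, 15.5], [0, 0, -0.7], 1],
    [[-0.3, 0, 15.5], [0, 0, -0.7], 1],
  ],
  newtons=30,
)

```text
clock: 19.5
tool_pos: [0.4498, -0.2092, 0.0289]
eef_rot: [-0.562, 0.827, -0.0, 0.0]
contact_force: [0.1, -0.1, -0.1]
opening: 0.452
finger_force: 0.0
```

>>> carry_out(
  rows=[
    [[0, 0, 0], [0, 0, 0], 1],
    [[0, 0, 0], [0, 0, 0], 1],
    [[0, 0, 0], [0, 0, 0], 1],
    [[0, 0, 0], [0, 0, 0], 1],
    [[0, 0, 0], [0, 0, 0], 1],
    [[0, 0, 0], [0, 0, 0], 1],
    [[0, 0, 0], [0, 0, 0], 1],
  ],
)

```text
clock: 20.2
tool_pos: [0.4495, -0.209, 0.0286]
eef_rot: [-0.562, 0.827, 0.0, -0.0]
contact_force: [-0.2, -0.1, 0.8]
opening: 0.221
finger_force: 29.8
```

```bash
python3 - <<'E'
from h import *
st=r.get_state();print(st['tool_pos'],st['opening']*88,st['finger_force'],st['q'].round(2))
print(go([.648,-.215,.12],158),go([.648,-.215,.12],140))
w=load('top3.png');print('noz',fit(NOZ,[(w,False,mask(w,PINK,(185,155,207,180)))],[.654,.211,0],.006))
E
```

```text
[ 0.44947929 -0.20904996  0.02855247] 19.44260993660974 29.844820455182344 [ 0.64  0.94 -0.5   2.07  1.16  0.44  1.98]
(array([ -6.75, -18.68,  -9.15]), np.float64(0.4), 'now y-angle 158.4') (array([ -6.75, -18.68,  -9.15]), np.float64(18.4), 'now y-angle 158.4')
noz (array([0.6567, 0.2117, 0.0891]), 'deg', np.float64(5.1), array([0.086], dtype=float32))
```

>>> carry_out(
  rows=[
    [[0, 0, -2], [0, 0, 0], 1],
    [[0, 0, -5], [0, 0, 0], 1],
    [[0, 0, -9], [0, 0, 0], 1],
    [[-1, -3, -10], [0, 0, 0], 1],
    [[-2.3, -6.5, -10], [0, 0, 0], 1],
    [[-3.7, -10.2, -10], [0, 0, 0], 1],
    [[-5, -14, -10], [0, 0, 0], 1],
    [[-6.2, -17, -10], [0, 0, 0], 1],
    [[-6.8, -18.7, -10], [0, 0, 0], 1],
    [[-6.8, -18.7, -8], [0, 0, 0], 1],
    [[-6.8, -18.7, -5], [0, 0, 0], 1],
    [[-6.8, -18.7, -2.5], [0, 0, 0], 1],
  ],
)

```text
clock: 21.4
tool_pos: [0.6475, -0.2146, 0.0513]
eef_rot: [-0.562, 0.827, 0.001, -0.001]
contact_force: [-0.3, 0.6, -2.5]
opening: 0.226
finger_force: 29.8
```

>>> carry_out(
  rows=[
    [[0, 0, 0.5], [0, 0, 0], 1],
    [[0, 0, 0.8], [0, 0, 0], 1],
    [[0, 0, 0.8], [0, 0, 0], 1],
    [[0, 0, 0.8], [0, 0, 0], 1],
  ],
)

```text
clock: 21.8
tool_pos: [0.6495, -0.2146, 0.047]
eef_rot: [-0.562, 0.827, -0.001, 0.001]
contact_force: [0.2, 0.2, -3.0]
opening: 0.223
finger_force: 29.8
```

```bash
python3 - <<'E'
from h import *
st=r.get_state();print(st['tool_pos'],st['opening']*88,st['finger_force'],st['q'].round(2))
print(go([.648,-.215,.035],158.4))
E
```

```text
[ 0.64945996 -0.21460229  0.0469771 ] 19.629994875988046 29.848191705532372 [ 0.58  1.09 -0.69  1.47  0.82  0.88  2.39]
(array([0.09, 0.12, 1.2 ]), np.float64(-0.0), 'now y-angle 158.4')
```

>>> carry_out(
  rows=[
    [[0, 0, 0.5], [0, 0, 0], 1],
    [[0, 0, 1], [0, 0, 0], 1],
    [[0, 0, 1.2], [0, 0, 0], 1],
    [[0, 0, 1.2], [0, 0, 0], 1],
    [[0, 0, 1.2], [0, 0, 0], 1],
  ],
)

```text
clock: 22.3
tool_pos: [0.6485, -0.2146, 0.0346]
eef_rot: [-0.562, 0.827, -0.0, -0.0]
contact_force: [-2.8, 0.3, 6.2]
opening: 0.225
finger_force: 29.9
```

>>> carry_out(
  rows=[
    [[0, 0, 0.1], [0, 0, 0], 0.4],
    [[0, 0, 0.1], [0, 0, 0], 0.4],
    [[0, 0, 0.1], [0, 0, 0], 0.4],
    [[0, 0, 0.1], [0, 0, 0], 0.4],
    [[0, 0, -1], [0, 0, 0], 0.4],
    [[0, 0, -5], [0, 0, 0], 0.4],
    [[0, 0, -9], [0, 0, 0], 0.4],
    [[0, 0, -13], [0, 0, 0], 0.4],
    [[-1, 4, -16], [0, 0, 0], 0.4],
    [[-2, 8, -18], [0, 0, 0], 0.4],
    [[-4, 12, -20], [0, 0, 0], 0.4],
    [[-6, 16, -20], [0, 0, 0], 0.4],
  ],
)

```text
clock: 23.5
tool_pos: [0.5222, -0.0986, 0.2369]
eef_rot: [-0.562, 0.827, -0.002, 0.002]
contact_force: [-0.0, 1.8, -0.2]
opening: 0.599
finger_force: 0.0
```

>>> carry_out(
  rows=[
    [[-1, 4, 0], [0, 0, 0], 0],
    [[-2, 8, 0], [0, 0, 0], 0],
    [[-2, 10, 0], [0, 0, 0], 0],
    [[-2, 10, 0], [0, 0, 0], 0],
    [[-2, 10, 0], [0, 0, 0], 0],
  ],
)

```text
clock: 24.0
tool_pos: [0.4371, -0.0447, 0.2343]
eef_rot: [-0.562, 0.827, -0.001, 0.001]
contact_force: [1.1, 0.1, -0.9]
opening: 0.993
finger_force: 0.0
```

```bash
python3 - <<'E'
from h import *
t=snap('top','top4.png');s=snap('scene','sc1.png')
b=cv2.resize(t['image'][145:215,165:365],None,fx=3.2,fy=3.2,interpolation=cv2.INTER_CUBIC)
c=cv2.resize(s['image'][190:280,255:465],(640,274),interpolation=cv2.INTER_CUBIC)
cv2.imwrite('pics/c5.png',np.vstack([c,b])[:,:,::-1])
print(r.get_state()['tool_pos'])
print('mag',fit(MAG,[(t,False,mask(t,RED,(325,150,362,190)))],[.648,-.215,1.19],.006))
print('noz',fit(NOZ,[(t,False,mask(t,PINK,(185,155,207,180)))],[.654,.211,0],.006))
E
```

```text
[ 0.4376901  -0.04501204  0.23384491]
mag (array([ 0.6513, -0.2133,  1.1996]), 'deg', np.float64(68.7), array([0.133], dtype=float32))
noz (array([0.6567, 0.2117, 0.0891]), 'deg', np.float64(5.1), array([0.086], dtype=float32))
```

View pics/c5.png

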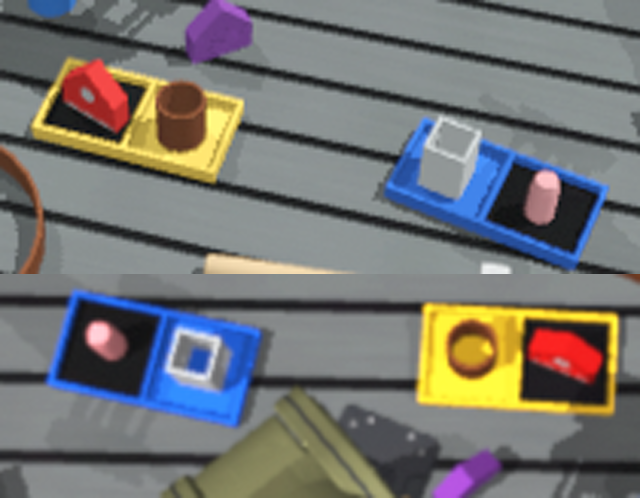

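All four stand upright in their correct bays: magnet and pipe in yellow, tube and nozzle in blue. All four are within about 5 mm of the bay middles. I'm handing it in.

```bash
python3 -c "
from plant import r
print(r.finish_job())"
```

```text
the job is handed in; nothing more can be done
None
```

The job is handed in: by my last pictures all four pieces stand upright in their assigned bays, each about 5 mm or less from its middle, after about 24 s; no verdict came back.

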